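Lift the parts tray out of the guitar setup case

ROBOT

A 6-joint arm with a two-finger parallel gripper is mounted at the origin on the work surface. World frame = base frame: x ahead of the robot, y to its left, z up, the work surface at z = 0. Lengths are in m, angles in rad, forces in N, time in s.
With the tool pointing down it reaches from about 0.225 to 0.875 m from the base axis. Payload 3.4 kg.
Tool frame: the origin (TCP) lies at the very end of the fingers, on their centre line; the grasp point (between the pads) lies 19 mm behind it; z points along the fingers, y is the line along which they close (so a half turn about z gives the same grasp; the last joint's range is limited). The gripper opens to 85 mm and grips with 20 to 120 N. Pads are 22 mm wide; open, the fingers measure 114 mm over their backs; the gripper's body (76 mm by 85 mm) begins 54 mm behind the grasp point. The pads swing forward as they close: fully open they stand 13 mm farther back than shut.
Start: joints at [-1.263, 0.276, 1.505, -0, 1.361, -0.121], TCP at [0.239, -0.523, 0.202] pointing down, gripper open.
Joint ranges: [-2.89, 2.89], [-0.75, 2.08], [0.22, 2.7], [-1.18, 4.32], [0.11, 2.71], [-2.7, 2.7]. Speed limits (rad/s): [2.57, 2.57, 3.14, 3.14, 3.14, 3.14].

INTERFACE

Orientations are given as a unit quaternion [w, x, y, z].
In Python, from rig import get_state, optics, sign_off gives the robot as it stands.
- The arm moves only by the tool send_rows, never from a script. Its argument "increments" is a list of rows, each an object with "gripper": the gripper's target within -1 to 1 (shut at 1, half-way at 0, fully open at -1); "linear": the shift along the world's x, y, z in m, a list of three; "delta_rot": the turn, a rotation vector about the world's x, y, z in rad, a list of three. In form: [{"gripper": gripper, "linear": [dx, dy, dz], "delta_rot": [rx, ry, rz]}, ...]. A call has 1 to 8 rows; each row is the pose to reach, as a shift and turn from the pose commanded when the call began; what a row does not reach only later rows make up. A row lasts 1/10 s, in which the tool goes at most 50 mm and 8.59 degrees, less where a joint would pass 70% of its speed; a pose out of reach is approached as far as the arm can. A call with a gripper value outside its range is refused whole. The fingers move at their own pace and stop on an object; "newtons" is the grip in N (left out, the last holds). Time passes only in rows, so rows that repeat a pose let the fingers close. It gives the time, the measured TCP pose, the force, the opening and the grip force at its end, in the units of the state.
- get_state(): the state, without advancing time (a new reading comes with each control period).
- optics.get_image(name): name is "scene" or "top"; returns a dict with "pixels" (384x512x3 uint8, blue, green, red), "K" (3x3 intrinsics, pixels), "rvec" (rotation vector, rad) and "tvec" (3), from world to camera coordinates, as OpenCV has them. Camera axes: x right, y down, z forward; pixel columns grow to the right and rows downward; lengths in m; the calibration is good to about 2 mm. A picture is of the moment at which its call begins. There is no depth.
- sign_off(): hands the job in; it is judged then, once.
The state is a dict: "clock": time; "qpos": joint angles; "qd": joint speeds; "effort": joint torques, N m; "position": TCP position; "ee_rot": TCP orientation; "contact_force": force on the tool from outside, world axes, zero at the start; "moment": the same for the moment, N m; "width": finger opening in m; "gripper_force": force on a finger pad.
Only numpy, scipy, OpenCV 4.12 (cv2) and the standard library are available. Lean on these libraries where they do the work, as an engineer would, in place of code of your own. Each camera call takes 0.05 s, during which the arm holds its last target. There are 200 camera calls.

TASK

Fold the case's half-open lid up until it stands straight upright, and no farther, so that it does not lean over the guitar body beside it. Only then take the tray inside by its wooden handle, lift it straight up, level, with the guitar parts still lying in it, and finish while holding it steady and level above the case, its underside at least 6 cm above the case's rim and the tray held by nothing but the gripper. Do not disturb the guitar body, the jar or the screwdriver.

Things in the scene. Friction and masses are not known exactly. Their poses are not given: they have to be found in the camera images.
- case: open-topped plywood case fixed to the bench, outside 220 (its x) by 190 (its y) by 90 mm high, walls and floor 8 mm thick; origin: centre of its underside; z up. Its lid is hinged along the top of its +y wall
- lid (a joint): hinge angle of the case's lid: 0 = shut flat on the rim, pi/2 = straight upright, grows as it opens (to 2.6 at most). It starts partly open at 0.5 to 1.0 rad. The hinge is stiff (about 0.3 N m of friction): the lid stays where it is left; about 3 N at its free edge moves it
- lid_hinge (a point): middle of the lid's hinge line, which runs along the case's x axis at the outer top edge of its +y wall: 95 mm to +y of the case's centre and 90 mm above the bench
- lid_edge (a point): middle of the lid's free edge, on the lid's inner (under) face, 190 mm from the hinge line. The lid is a plain plywood panel 220 mm long along the hinge, 190 mm from hinge to free edge, 7 mm thick. As it opens the edge moves up and to the case's +y: seen in the case's frame it is at y = 95 - 190 cos(lid), z = 90 + 190 sin(lid) mm
- tray: loose aluminium lift-out tray standing on the case's inner floor with about 8 mm of play all round, 188 (its x) by 158 (its y) mm, rim 22 mm high, a low divider along x, a wooden handle in the middle; x and y along the case's within a degree or two; origin: centre of its underside; z up. About 0.3 kg, with its parts 0.5 to 0.9 kg, the load lying off-centre
- tray_grip (a point): centre of the tray's handle bar, 66 mm above the tray's underside and 74 mm above the bench at the start. The bar runs along the tray's x: 100 mm long, 14 mm thick (tray's y), 24 mm high, on a 14 mm square post under each end (posts at x = -43 and +43 mm); free space between the posts, 42 mm below the bar's centre down to the divider's top. Parts in the tray reach at most 25 mm above its underside
- pickup_a: black guitar pickup, 70 x 38 x 20 mm, lying loose in the tray; origin: centre of its underside
- pickup_b: second black guitar pickup, the same
- bridge: steel guitar bridge plate with saddles, 70 x 38 x 14 mm, lying loose in the tray; heavier than a pickup; origin: centre of its underside
- guitar: bystander: wooden guitar body about 420 x 300 x 44 mm lying flat on the bench on the hinge (+y) side of the case; origin: centre of its underside
- jar: bystander: lidded glass screw jar, 54 mm wide, 75 mm high, on the bench at the case's +x end; origin: centre of its underside
- driver: bystander: screwdriver, 190 mm long, lying on the bench on the case's -y side; origin: in its middle, underneath

How it is judged:
By the outcome, as a careful person would: the job done as asked, in the order asked, and still so for the second after the job is handed in, while the arm keeps its last pose, push and grip.
It also fails if it takes over 58 s, if anything falls off the work surface, if the arm or the gripper's body presses on something with over 40 N, if the wrist force passes 120 N, or if a joint passes its speed limit or range.

## Working session

There is one attempt and no reset: what is moved stays moved. The work goes in short steps, Python scripts to look and compute and a tool call to move; the robot and the scene stay as the last step left them, time stands still between calls to the robot, and variables do not carry over. Pictures are saved under pics/ and viewed, at most 14 in all, crops included, and the job is handed in when it is done.

Besides the shell and the picture viewer there is one more tool, called after "Emit:" in YAML: its name, and indented under it one key for each argument. send_rows: Moves the arm, as the interface text tells. Its arguments: {"type":"object","properties":{"increments":{"type":"array"},"newtons":{"type":"number"}},"required":["increments"]}

```bash
mkdir -p pics; python3 - <<'E'
from rig import get_state, optics
import cv2
s=get_state();print(s)
for n in("scene","top"):
    d=optics.get_image(n);cv2.imwrite(f"pics/{n}0.png",cv2.resize(d["pixels"],(800,600),interpolation=cv2.INTER_CUBIC))
    print(n,d["K"],d["rvec"],d["tvec"])
E
```

```text
{'clock': 0.0, 'qpos': array([-1.26297239e+00,  2.76628301e-01,  1.50615280e+00,  1.35586513e-05,
        1.36069990e+00, -1.20995942e-01]), 'qd': array([ 0.00013768,  0.00027425, -0.00055191,  0.0007877 , -0.00020295,
       -0.0007861 ]), 'effort': array([ 1.62283141e-04, -4.16778803e+01, -2.45805985e+01, -8.89424359e-05,
        1.10770273e-02, -6.27133417e-06]), 'position': array([ 0.23890565, -0.52237043,  0.20101294]), 'ee_rot': array([-9.40675748e-04,  9.77101979e-01,  2.12769431e-01, -8.14708273e-05]), 'contact_force': array([ 0.45558804, -0.90973648,  0.02849986]), 'moment': array([-0.03097514, -0.04954625,  0.01719767]), 'gripper_force': 0.0, 'width': 0.08566879536524277}
scene [[434.2582863    0.         254.13894547]
 [  0.         434.2582863  194.18965146]
 [  0.           0.           1.        ]] [ 2.23862466  1.25960831 -0.41939307] [-0.3726184  -0.34970296  1.43893595]
top [[417.98584431   0.         253.40872566]
 [  0.         417.98584431 191.98660998]
 [  0.           0.           1.        ]] [ 2.17149986 -2.03056244  0.22084559] [0.03286225 0.60895063 1.07837595]
```

View pics/scene0.png

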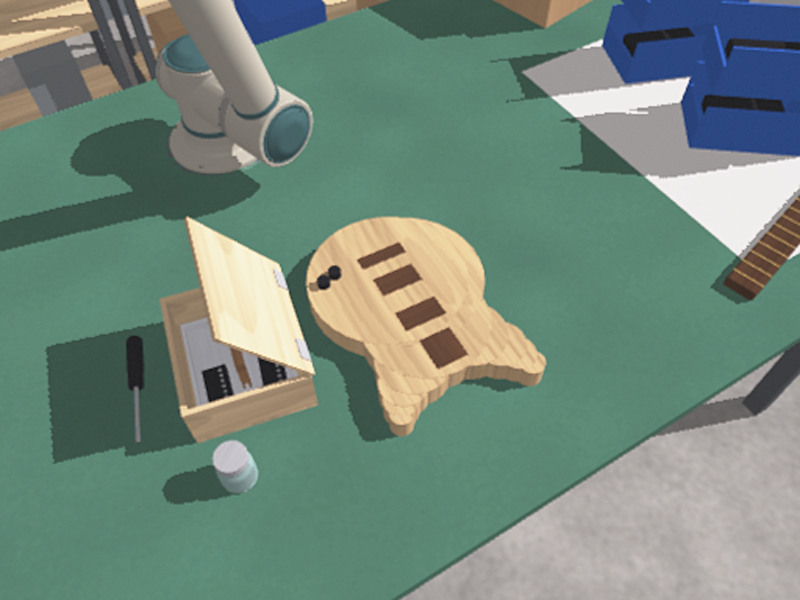

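View pics/top0.png

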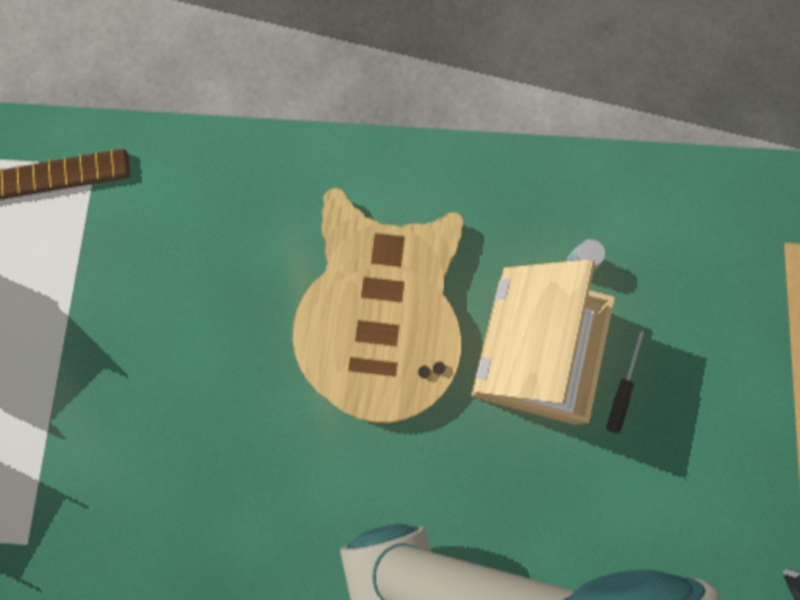

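```bash
cat > h.py <<'E'
import numpy as np,cv2
from rig import get_state, optics
from scipy.optimize import least_squares
def snap(n):
    d=optics.get_image(n);return d
def proj(d,P): return cv2.projectPoints(np.float64(P).reshape(-1,3),np.array(d["rvec"]),np.array(d["tvec"]),d["K"],None)[0].reshape(-1,2)
def crop(d,x,y,w,h,s): return cv2.resize(d["pixels"][y:y+h,x:x+w],None,fx=s,fy=s,interpolation=cv2.INTER_CUBIC)
def onz(d,uv,z):
    R=cv2.Rodrigues(np.array(d["rvec"]))[0];c=-R.T@np.array(d["tvec"]).ravel()
    r=R.T@np.linalg.inv(d["K"])@np.array([*uv,1.]);return c+r*(z-c[2])/r[2]
def tri(d1,u1,d2,u2):
    P=[d["K"]@np.c_[cv2.Rodrigues(np.array(d["rvec"]))[0],np.array(d["tvec"]).ravel()] for d in(d1,d2)]
    X=cv2.triangulatePoints(P[0],P[1],np.float64(u1),np.float64(u2)).ravel();return X[:3]/X[3]
E
python3 - <<'E'
from h import *
a=snap("scene");b=snap("top")
A=crop(a,96,136,110,150,4);B=crop(b,296,150,90,150,4)
cv2.imwrite("pics/c1.png",np.hstack([A,B]))
E
```

```text
(no output)
```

View pics/c1.png

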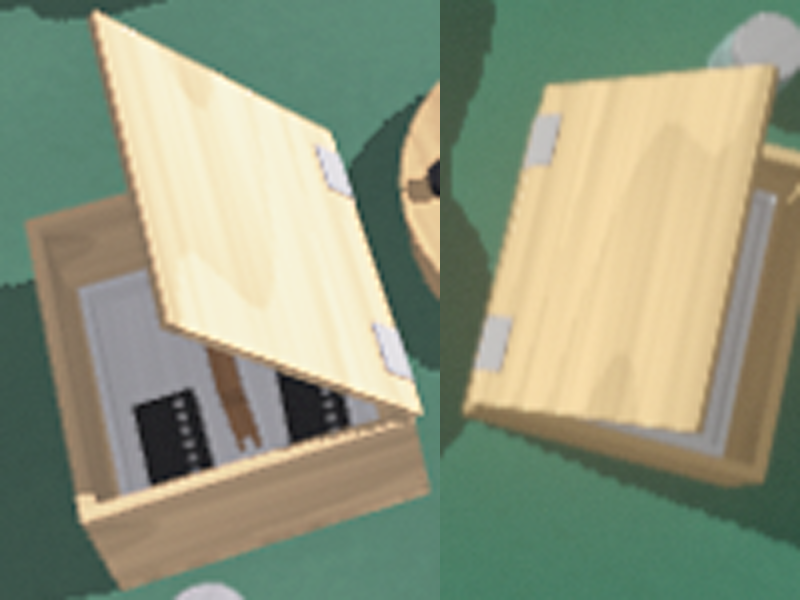

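```bash
cat >> h.py <<'E'
def lidpt(x,r,t,n=0): return [x,.095-r*np.cos(t)+n*np.sin(t),.09+r*np.sin(t)+n*np.cos(t)]
def w(p,P):
    c,s=np.cos(p[2]),np.sin(p[2]);P=np.atleast_2d(P)
    return np.c_[p[0]+c*P[:,0]-s*P[:,1],p[1]+s*P[:,0]+c*P[:,1],P[:,2]]
E
python3 - <<'E'
from h import *
a=snap("scene");b=snap("top")
fs=lambda u:[96+(u[0])/4-.4,136+u[1]/4-.4]
ft=lambda u:[296+(u[0]-440)/4-.4,150+u[1]/4-.4]
S=[fs(u) for u in[(95,12),(332,132),(422,412),(165,325),(85,520),(125,588),(28,225),(428,490)]]
T=[ft(u) for u in[(547,88),(775,68),(700,432),(465,408),(762,485)]]
def mod(p):
    t=p[3];f=.007
    PS=[lidpt(-.11,.19,t,f),lidpt(-.11,0,t,f),lidpt(.11,0,t,f),lidpt(.11,.19,t,f),[.11,-.095,.09],[.11,-.095,0],[-.11,-.095,.09],[.11,.095,0]]
    PT=[PS[2],PS[3],PS[0],PS[1],[-.11,-.095,.09]]
    return np.r_[proj(a,w(p,PS)),proj(b,w(p,PT))]
O=np.r_[S,T]
r=least_squares(lambda p:(mod(p)-O).ravel(),[.45,-.25,0.,.8],loss="soft_l1");print(r.x);print((mod(r.x)-O).round(1))
X=[tri(a,S[i],b,T[j]) for i,j in((0,2),(1,3),(2,0),(3,1))];print(np.round(X,3))
p=r.x
print("edge",w(p,[lidpt(0,.19,p[3])]),"hinge",w(p,[[0,.095,.09]]))
# handle bar ends seen in scene (bar top), z=.086
print("bar",[onz(a,fs(u),.086) for u in((220,350),(243,440))], "jar",onz(b,ft((770,40)),.075))
print("reach",np.hypot(*p[:2]))
# guitar near edge in top: 800x600 px (461,340)
print("guitar",onz(b,(461*.64,340*.64),.044))
E
```

```text
[ 0.5401044  -0.18394081 -0.19844104  0.93100657]
[[-0.7  0.3]
 [-0.2  0. ]
 [ 0.5  0. ]
 [ 0.3 -0.2]
 [-0.5  0.4]
 [-0.4  0.5]
 [-0.5 -1.2]
 [ 0.9  0.5]
 [-0.7  0. ]
 [ 0.1  0.1]
 [-1.   1.2]
 [ 0.4 -0.8]
 [-0.2  0.1]]
[[ 0.433 -0.175  0.25 ]
 [ 0.45  -0.063  0.092]
 [ 0.668 -0.108  0.096]
 [ 0.646 -0.219  0.246]]
edge [[ 0.53647008 -0.20201411  0.24242205]] hinge [[ 0.55883281 -0.09080517  0.09      ]]
bar [array([ 0.56227575, -0.1895005 ,  0.086     ]), array([ 0.62545523, -0.20230043,  0.086     ])] jar [ 0.71815148 -0.26447542  0.075     ]
reach 0.5705672440181384
guitar [ 0.54590685 -0.04543824  0.044     ]
```

Emit:
send_rows:
  increments:
    - {"gripper": 1,"linear": [0.036,0.034,0.01],"delta_rot": [0,0,-0.08]}
    - {"gripper": 1,"linear": [0.072,0.068,0.024],"delta_rot": [0,0,-0.16]}
    - {"gripper": 1,"linear": [0.108,0.102,0.024],"delta_rot": [0,0,-0.24]}
    - {"gripper": 1,"linear": [0.144,0.136,0.024],"delta_rot": [0,0,-0.32]}
    - {"gripper": 1,"linear": [0.18,0.169,0.024],"delta_rot": [0,0,-0.4]}
    - {"gripper": 1,"linear": [0.215,0.202,0.024],"delta_rot": [0,0,-0.48]}
    - {"gripper": 1,"linear": [0.25,0.236,0.024],"delta_rot": [0,0,-0.56]}
    - {"gripper": 1,"linear": [0.287,0.27,0.024],"delta_rot": [0,0,-0.627]}

```text
clock: 1.1
position: [0.527, -0.2516, 0.2261]
ee_rot: [0.0, 0.995, -0.1, 0.0]
contact_force: [0.5, -1.1, -0.3]
width: -0.0001
gripper_force: 0.0
```

Emit:
send_rows:
  increments:
    - {"gripper": 1,"linear": [0,0,0],"delta_rot": [0,0,0]}
    - {"gripper": 1,"linear": [0,0,0],"delta_rot": [0,0,0]}
    - {"gripper": 1,"linear": [0,0,0],"delta_rot": [0,0,0]}

```text
clock: 1.4
position: [0.5252, -0.2537, 0.2258]
ee_rot: [0.0, 0.995, -0.099, -0.0]
contact_force: [-0.0, -0.6, 0.1]
width: -0.0001
gripper_force: 0.0
```

```bash
python3 - <<'E'
from h import *
print(get_state())
a=snap("scene");b=snap("top")
cv2.imwrite("pics/c2.png",np.hstack([crop(a,86,60,135,200,3),crop(b,280,130,130,200,3)]))
E
```

```text
{'clock': 1.4, 'qpos': array([-5.68675199e-01,  2.76817229e-01,  1.44449207e+00, -9.24009003e-04,
        1.42083547e+00,  1.20056066e+00]), 'qd': array([-2.17746083e-02, -6.82027781e-03,  1.47120127e-03,  2.09303304e-03,
       -8.37559774e-05,  3.36581385e-03]), 'effort': array([ 8.81748609e-01, -4.20424068e+01, -2.51632994e+01,  6.66889921e-02,
       -7.05509156e-03, -3.21129352e-03]), 'position': array([ 0.52518749, -0.25371235,  0.22576853]), 'ee_rot': array([ 2.82492027e-04,  9.95088461e-01, -9.89882283e-02, -4.52850180e-04]), 'contact_force': array([-0.03891412, -0.60928854,  0.07419966]), 'moment': array([0.00340979, 0.00432511, 0.02643447]), 'gripper_force': 0.0, 'width': -0.00012690367788846396}
```

View pics/c2.png

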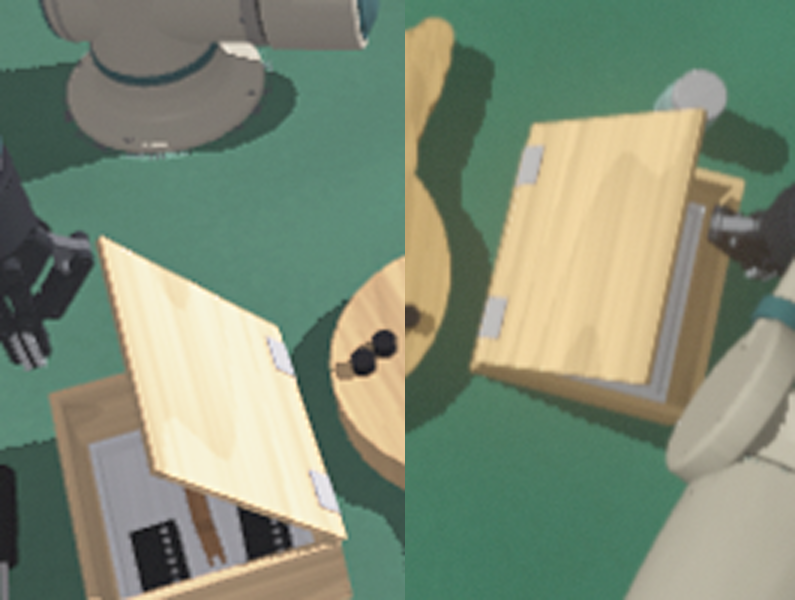

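Emit:
send_rows:
  increments:
    - {"gripper": 1,"linear": [0,0,0],"delta_rot": [0,0,0.14]}
    - {"gripper": 1,"linear": [0,0,0],"delta_rot": [0,0,0.28]}
    - {"gripper": 1,"linear": [0,0,0],"delta_rot": [0,0,0.42]}
    - {"gripper": 1,"linear": [0,0,0],"delta_rot": [0,0,0.56]}
    - {"gripper": 1,"linear": [0,0,0],"delta_rot": [0,0,0.7]}
    - {"gripper": 1,"linear": [0,0,0],"delta_rot": [0,0,0.84]}
    - {"gripper": 1,"linear": [0,0,0],"delta_rot": [0,0,0.98]}
    - {"gripper": 1,"linear": [0,0,0],"delta_rot": [0,0,1.12]}

```text
clock: 2.3
position: [0.5249, -0.2545, 0.2261]
ee_rot: [0.0, 0.895, 0.446, -0.0]
contact_force: [-0.3, -0.7, -0.3]
width: -0.0
gripper_force: 0.0
```

Emit:
send_rows:
  increments:
    - {"gripper": 1,"linear": [0,0,0],"delta_rot": [0,0,0.14]}
    - {"gripper": 1,"linear": [0,0,0],"delta_rot": [0,0,0.28]}
    - {"gripper": 1,"linear": [0,0,0],"delta_rot": [0,0,0.42]}
    - {"gripper": 1,"linear": [0,0,0],"delta_rot": [0,0,0.451]}
    - {"gripper": 1,"linear": [0,0,0],"delta_rot": [0,0,0.451]}

```text
clock: 2.8
position: [0.525, -0.2544, 0.2261]
ee_rot: [0.0, 0.774, 0.633, -0.0]
contact_force: [-0.2, -0.4, -0.2]
width: 0.0002
gripper_force: 0.0
```

Emit:
send_rows:
  increments:
    - {"gripper": 1,"linear": [0.003,0.015,0],"delta_rot": [0,0,0]}
    - {"gripper": 1,"linear": [0.006,0.029,0],"delta_rot": [0,0,0]}
    - {"gripper": 1,"linear": [0.008,0.039,0.002],"delta_rot": [0,0,0]}
    - {"gripper": 1,"linear": [0.01,0.049,0.006],"delta_rot": [0,0,0]}
    - {"gripper": 1,"linear": [0.012,0.059,0.012],"delta_rot": [0,0,0]}
    - {"gripper": 1,"linear": [0.014,0.069,0.017],"delta_rot": [0,0,0]}
    - {"gripper": 1,"linear": [0.016,0.079,0.021],"delta_rot": [0,0,0]}
    - {"gripper": 1,"linear": [0.018,0.089,0.025],"delta_rot": [0,0,0]}

```text
clock: 3.6
position: [0.5442, -0.1633, 0.2515]
ee_rot: [0.0, 0.773, 0.634, 0.0]
contact_force: [0.4, 0.2, 0.1]
width: -0.0004
gripper_force: 0.0
```

Emit:
send_rows:
  increments:
    - {"gripper": 1,"linear": [0.002,0.01,0.003],"delta_rot": [0,0,0]}
    - {"gripper": 1,"linear": [0.004,0.02,0.006],"delta_rot": [0,0,0]}
    - {"gripper": 1,"linear": [0.006,0.03,0.008],"delta_rot": [0,0,0]}
    - {"gripper": 1,"linear": [0.008,0.04,0.01],"delta_rot": [0,0,0]}
    - {"gripper": 1,"linear": [0.01,0.048,0.01],"delta_rot": [0,0,0]}
    - {"gripper": 1,"linear": [0.01,0.048,0.01],"delta_rot": [0,0,0]}
    - {"gripper": 1,"linear": [0.01,0.048,0.01],"delta_rot": [0,0,0]}

```text
clock: 4.3
position: [0.5539, -0.1161, 0.2607]
ee_rot: [0.0, 0.773, 0.634, -0.0]
contact_force: [-0.2, -0.6, 0.4]
width: 0.0001
gripper_force: 0.0
```

```bash
python3 - <<'E'
from h import *
a=snap("scene");b=snap("top")
cv2.imwrite("pics/c3.png",np.hstack([crop(a,96,110,125,200,3),crop(b,280,110,140,200,3)]))
E
```

```text
(no output)
```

View pics/c3.png

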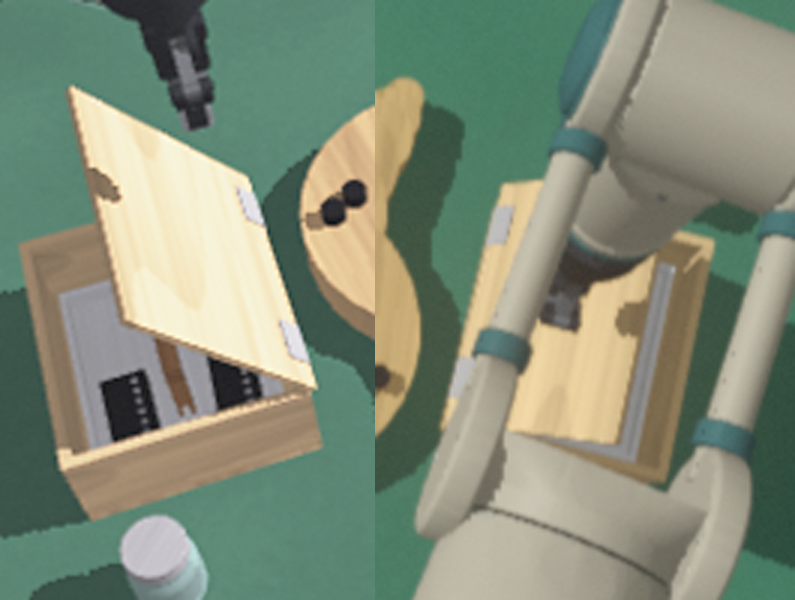

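```bash
python3 - <<'E'
from h import *
a=snap("scene");b=snap("top");s=get_state()
P=[s["position"],s["position"]+[0,0,.02]]
print(s["position"],"scene seen ~(161,152)",proj(a,P),"top",proj(b,P), "top seen ~",280+(560-375)/3,110+325/3)
p=[.5401,-.1839,-.1984,.931]
print(w(p,[lidpt(x,.19,p[3],n) for x in(-.11,0,.11) for n in(0,.007)]).round(4))
E
```

```text
[ 0.55378761 -0.11656543  0.26079655] scene seen ~(161,152) [[164.33828059 160.54720984]
 [162.62704837 154.26067263]] top [[335.96229296 201.14591222]
 [337.69624334 199.37579672]] top seen ~ 341.6666666666667 218.33333333333331
[[ 0.4286 -0.1803  0.2424]
 [ 0.4297 -0.1748  0.2466]
 [ 0.5365 -0.202   0.2424]
 [ 0.5376 -0.1965  0.2466]
 [ 0.6443 -0.2237  0.2424]
 [ 0.6454 -0.2182  0.2466]]
```

```bash
python3 - <<'E'
from h import *
a=snap("scene");b=snap("top");s=get_state()
t=tri(a,(161.5,153),b,(341,218));print(t,proj(a,t),proj(b,t))
P=[.5252,-.2537,.2258];print(proj(a,P),proj(b,P),"seen scene (98,182), top",280+(713-405)/3,130+240/3)
t=tri(a,(98,181),b,(383,210));print(t,proj(a,t),proj(b,t))
cv2.imwrite("pics/c4.png",np.hstack([crop(a,120,100,80,80,5),crop(b,300,170,80,80,5)]))
E
```

```text
[ 0.52084331 -0.12035748  0.25389501] [[156.97929581 153.35448494]] [[336.70322266 216.17694599]]
[[101.97359046 188.52047157]] [[392.07892385 220.07631565]] seen scene (98,182), top 382.6666666666667 210.0
[ 0.53755502 -0.23990791  0.25844414] [[105.82787042 180.28458491]] [[390.57837631 212.03207614]]
```

View pics/c4.png

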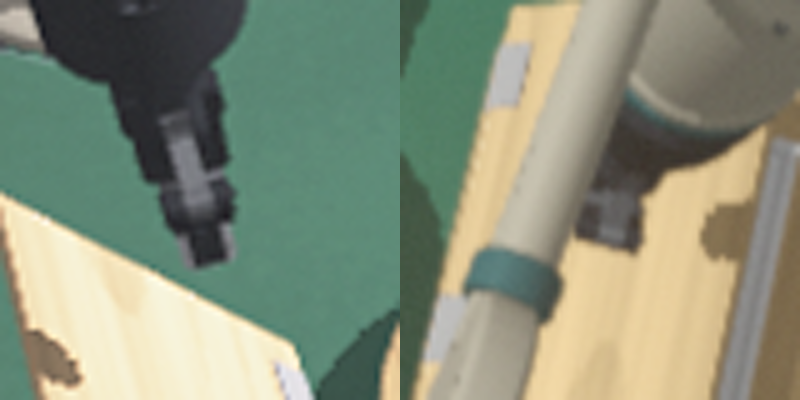

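Emit:
send_rows:
  increments:
    - {"gripper": 1,"linear": [0,0,0.025],"delta_rot": [0,0,0]}
    - {"gripper": 1,"linear": [-0.004,-0.02,0.04],"delta_rot": [0,0,0]}
    - {"gripper": 1,"linear": [-0.011,-0.055,0.04],"delta_rot": [0,0,0]}
    - {"gripper": 1,"linear": [-0.018,-0.09,0.04],"delta_rot": [0,0,0]}
    - {"gripper": 1,"linear": [-0.028,-0.137,0.03],"delta_rot": [0,0,0]}
    - {"gripper": 1,"linear": [-0.028,-0.137,-0.015],"delta_rot": [0,0,0]}
    - {"gripper": 1,"linear": [-0.028,-0.137,-0.055],"delta_rot": [0,0,0]}
    - {"gripper": 1,"linear": [-0.028,-0.137,-0.055],"delta_rot": [0,0,0]}

```text
clock: 5.4
position: [0.5217, -0.2515, 0.2001]
ee_rot: [-0.006, 0.774, 0.633, -0.002]
contact_force: [-0.0, 0.7, -0.9]
width: 0.0001
gripper_force: 0.0
```

Emit:
send_rows:
  increments:
    - {"gripper": 1,"linear": [0.003,0.015,0],"delta_rot": [0,0,0]}
    - {"gripper": 1,"linear": [0.006,0.029,0],"delta_rot": [0,0,0]}
    - {"gripper": 1,"linear": [0.008,0.039,0],"delta_rot": [0,0,0]}
    - {"gripper": 1,"linear": [0.01,0.049,0.004],"delta_rot": [0,0,0]}
    - {"gripper": 1,"linear": [0.012,0.059,0.008],"delta_rot": [0,0,0]}
    - {"gripper": 1,"linear": [0.012,0.059,0.008],"delta_rot": [0,0,0]}

```text
clock: 6.0
position: [0.5394, -0.1937, 0.2168]
ee_rot: [0.003, 0.773, 0.635, 0.001]
contact_force: [0.6, -1.1, 0.3]
width: -0.0003
gripper_force: 0.5
```

```bash
python3 - <<'E'
from h import *
s=get_state();print(s["position"],s["contact_force"])
a=snap("scene");b=snap("top");P=[s["position"]];print(proj(a,P),proj(b,P))
cv2.imwrite("pics/c5.png",np.hstack([crop(a,86,110,130,190,3),crop(b,280,110,130,190,3)]))
E
```

```text
[ 0.53943466 -0.19370723  0.21683906] [ 0.60616471 -1.12084293  0.25700856]
[[132.25496993 183.83921171]] [[365.15605165 212.95514756]]
```

View pics/c5.png

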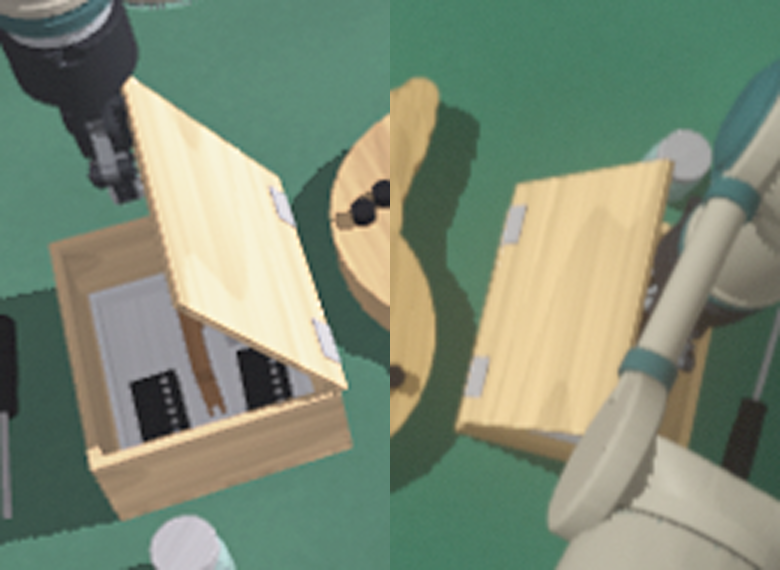

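Emit:
send_rows:
  increments:
    - {"gripper": 1,"linear": [0.002,0.01,0.004],"delta_rot": [0,0,0]}
    - {"gripper": 1,"linear": [0.004,0.02,0.008],"delta_rot": [0,0,0]}
    - {"gripper": 1,"linear": [0.006,0.03,0.011],"delta_rot": [0,0,0]}
    - {"gripper": 1,"linear": [0.008,0.04,0.014],"delta_rot": [0,0,0]}
    - {"gripper": 1,"linear": [0.01,0.05,0.016],"delta_rot": [0,0,0]}
    - {"gripper": 1,"linear": [0.012,0.058,0.018],"delta_rot": [0,0,0]}
    - {"gripper": 1,"linear": [0.014,0.068,0.018],"delta_rot": [0,0,0]}
    - {"gripper": 1,"linear": [0.014,0.068,0.018],"delta_rot": [0,0,0]}

```text
clock: 6.9
position: [0.552, -0.1239, 0.2316]
ee_rot: [-0.001, 0.773, 0.634, 0.001]
contact_force: [-0.5, 0.6, -0.1]
width: 0.0
gripper_force: 0.0
```

```bash
python3 - <<'E'
from h import *
s=get_state();print(s["position"],s["contact_force"])
a=snap("scene");b=snap("top")
im=np.hstack([crop(a,96,100,110,150,4),crop(b,296,140,90,150,4)])
cv2.imwrite("pics/c6.png",im)
p=[.5401,-.1839,-.1984]
for t in(1.3,1.4,1.5,1.57):
    P=w(p,[lidpt(x,.19,t,n) for x in(-.11,.11) for n in(0,.007)]);print(t,((proj(a,P)-[96,100]+.4)*4).round().tolist(),((proj(b,P)-[296,140]+.4)*4+[440,0]).round().tolist())
E
```

```text
[ 0.55199124 -0.12392623  0.2315683 ] [-0.45521231  0.61182313 -0.10623442]
1.3 [[183.0, 98.0], [194.0, 92.0], [271.0, 404.0], [284.0, 398.0]] [[605.0, 446.0], [593.0, 442.0], [690.0, 70.0], [680.0, 66.0]]
1.4 [[215.0, 84.0], [226.0, 80.0], [308.0, 388.0], [321.0, 383.0]] [[573.0, 436.0], [561.0, 433.0], [660.0, 60.0], [649.0, 56.0]]
1.5 [[247.0, 73.0], [260.0, 69.0], [345.0, 375.0], [359.0, 370.0]] [[540.0, 427.0], [527.0, 423.0], [629.0, 50.0], [617.0, 47.0]]
1.57 [[271.0, 66.0], [283.0, 63.0], [371.0, 367.0], [385.0, 363.0]] [[516.0, 420.0], [503.0, 417.0], [606.0, 44.0], [594.0, 41.0]]
```

View pics/c6.png

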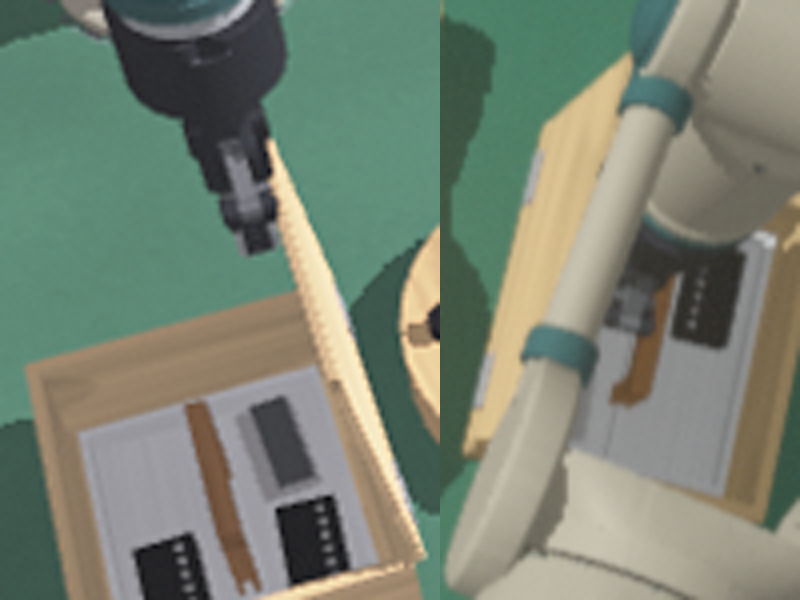

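Emit:
send_rows:
  increments:
    - {"gripper": 1,"linear": [0.001,0.006,0.002],"delta_rot": [0,0,0]}
    - {"gripper": 1,"linear": [0.002,0.012,0.002],"delta_rot": [0,0,0]}
    - {"gripper": 1,"linear": [0.003,0.017,0.002],"delta_rot": [0,0,0]}
    - {"gripper": 1,"linear": [0.004,0.02,0.002],"delta_rot": [0,0,0]}
    - {"gripper": 1,"linear": [0.004,0.02,0.002],"delta_rot": [0,0,0]}
    - {"gripper": 1,"linear": [0.004,0.02,0.002],"delta_rot": [0,0,0]}

```text
clock: 7.6
position: [0.5562, -0.1056, 0.2339]
ee_rot: [-0.0, 0.773, 0.634, 0.0]
contact_force: [0.1, 0.0, 0.7]
width: 0.0003
gripper_force: 0.0
```

Emit:
send_rows:
  increments:
    - {"gripper": 1,"linear": [-0.004,-0.02,0.0],"delta_rot": [0,0,0]}
    - {"gripper": 1,"linear": [-0.01,-0.05,0.0],"delta_rot": [0,0,0]}
    - {"gripper": 1,"linear": [-0.016,-0.08,0.0],"delta_rot": [0,0,0]}
    - {"gripper": 1,"linear": [-0.024,-0.12,0.0],"delta_rot": [0,0,0]}
    - {"gripper": 1,"linear": [-0.034,-0.17,0.0],"delta_rot": [0,0,0]}
    - {"gripper": 1,"linear": [-0.044,-0.22,0.0],"delta_rot": [0,0,0]}
    - {"gripper": 1,"linear": [-0.044,-0.22,0.0],"delta_rot": [0,0,0]}

```text
clock: 8.3
position: [0.5107, -0.3324, 0.2332]
ee_rot: [0.001, 0.775, 0.631, -0.001]
contact_force: [0.5, -0.3, 0.9]
width: 0.0001
gripper_force: 0.0
```

```bash
python3 - <<'E'
from h import *
s=get_state();print(s["position"],s["contact_force"])
a=snap("scene");b=snap("top")
im=np.hstack([crop(a,96,100,110,150,4),crop(b,296,140,90,150,4)])
cv2.imwrite("pics/c7.png",im)
p=[.5401,-.1839,-.1984]
for t in(1.5,1.57,1.64):
    P=w(p,[lidpt(x,.19,t,n) for x in(-.11,.11) for n in(0,.007)]);print(t,((proj(a,P)-[96,100]+.4)*4).round().tolist(),((proj(b,P)-[296,140]+.4)*4+[440,0]).round().tolist())
E
```

```text
[ 0.51068862 -0.33238001  0.23320945] [ 0.53493793 -0.30788536  0.93926999]
1.5 [[247.0, 73.0], [260.0, 69.0], [345.0, 375.0], [359.0, 370.0]] [[540.0, 427.0], [527.0, 423.0], [629.0, 50.0], [617.0, 47.0]]
1.57 [[271.0, 66.0], [283.0, 63.0], [371.0, 367.0], [385.0, 363.0]] [[516.0, 420.0], [503.0, 417.0], [606.0, 44.0], [594.0, 41.0]]
1.64 [[294.0, 61.0], [307.0, 59.0], [398.0, 360.0], [412.0, 356.0]] [[492.0, 414.0], [479.0, 410.0], [583.0, 39.0], [571.0, 36.0]]
```

View pics/c7.png

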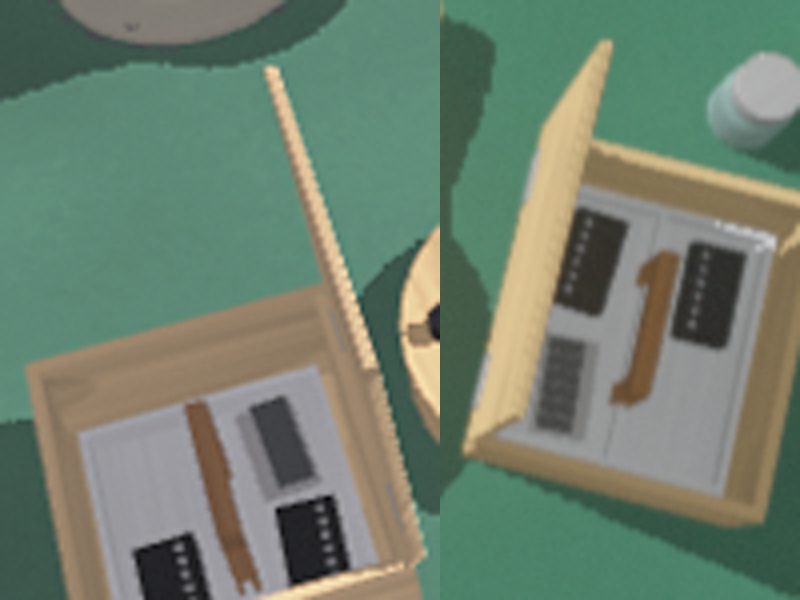

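```bash
python3 - <<'E'
from h import *
a=snap("scene");b=snap("top")
fs=lambda u:[96+u[0]/4-.4,100+u[1]/4-.4]
ft=lambda u:[296+(u[0]-440)/4-.4,140+u[1]/4-.4]
p=[.5401,-.1839,-.1984]
c,s=np.cos(p[2]),np.sin(p[2])
cf=lambda X:[c*(X[0]-p[0])+s*(X[1]-p[1]),-s*(X[0]-p[0])+c*(X[1]-p[1]),X[2]]
for n,u,v in(("-x",(196,404),(637,400)),("+x",(247,582),(666,256))):
    X=tri(a,fs(u),b,ft(v));print(n,X.round(4),np.round(cf(X),4),"scene@.086",np.round(cf(onz(a,fs(u),.086)),4),"top@.086",np.round(cf(onz(b,ft(v),.086)),4))
for n,v,z in(("pa",(595,262),.031),("pb",(710,295),.031),("br",(562,385),.025),("traycorner",(720,495),.032),("traycorner+",(775,243),.032)):
    print(n,np.round(cf(onz(b,ft(v),z)),4))
print("bridge scene",np.round(cf(onz(a,fs((282,443)),.025)),4))
E
```

```text
-x [ 0.4901 -0.1759  0.0808] [-0.0506 -0.002   0.0808] scene@.086 [-0.0466 -0.0016  0.086 ] top@.086 [-0.0515 -0.0011  0.086 ]
+x [ 0.5971 -0.1994  0.0419] [ 0.059  -0.004   0.0419] scene@.086 [0.0868 0.0012 0.086 ] top@.086 [0.0476 0.001  0.086 ]
pa [0.0441 0.0383 0.031 ]
pb [ 0.0423 -0.0444  0.031 ]
br [-0.0453  0.0403  0.025 ]
traycorner [-0.0912 -0.0794  0.032 ]
traycorner+ [ 0.0903 -0.0806  0.032 ]
bridge scene [-0.0439  0.0409  0.025 ]
```

Emit:
send_rows:
  increments:
    - {"gripper": 0,"linear": [0,0,0],"delta_rot": [0,0,-0.14]}
    - {"gripper": 0,"linear": [0,0,0],"delta_rot": [0,0,-0.28]}
    - {"gripper": 0,"linear": [0,0,0],"delta_rot": [0,0,-0.42]}
    - {"gripper": 0,"linear": [0,0,0],"delta_rot": [0,0,-0.56]}
    - {"gripper": 0,"linear": [0,0,0],"delta_rot": [0,0,-0.7]}
    - {"gripper": 0,"linear": [0,0,0],"delta_rot": [0,0,-0.84]}
    - {"gripper": 0,"linear": [0,0,0],"delta_rot": [0,0,-0.98]}
    - {"gripper": 0,"linear": [0,0,0],"delta_rot": [0,0,-1.12]}

```text
clock: 9.3
position: [0.5126, -0.3239, 0.2342]
ee_rot: [-0.0, 0.992, 0.125, 0.0]
contact_force: [0.4, 0.4, 0.1]
width: 0.0424
gripper_force: 0.0
```

Emit:
send_rows:
  increments:
    - {"gripper": 0,"linear": [0,0,0],"delta_rot": [0,0,-0.14]}
    - {"gripper": 0,"linear": [0,0,0],"delta_rot": [0,0,-0.28]}
    - {"gripper": 0,"linear": [0.005,0.03,0],"delta_rot": [0,0,-0.42]}
    - {"gripper": 0,"linear": [0.011,0.06,-0.01],"delta_rot": [0,0,-0.451]}
    - {"gripper": 0,"linear": [0.017,0.09,-0.03],"delta_rot": [0,0,-0.451]}
    - {"gripper": 0,"linear": [0.023,0.12,-0.06],"delta_rot": [0,0,-0.451]}
    - {"gripper": 0,"linear": [0.029,0.147,-0.1],"delta_rot": [0,0,-0.451]}
    - {"gripper": 0,"linear": [0.029,0.147,-0.1],"delta_rot": [0,0,-0.451]}

```text
clock: 10.1
position: [0.537, -0.1718, 0.1291]
ee_rot: [-0.003, 0.995, -0.096, -0.005]
contact_force: [-0.5, -0.8, -0.4]
width: 0.043
gripper_force: 0.0
```

Emit:
send_rows:
  increments:
    - {"gripper": 0,"linear": [0,0,0],"delta_rot": [0,0,0]}
    - {"gripper": 0,"linear": [0,0,0],"delta_rot": [0,0,0]}

```text
clock: 10.3
position: [0.5423, -0.1795, 0.1356]
ee_rot: [0.001, 0.995, -0.098, 0.002]
contact_force: [-0.1, -0.5, 0.7]
width: 0.043
gripper_force: 0.0
```

```bash
python3 - <<'E'
from h import *
s=get_state();print(s["position"],s["ee_rot"],s["width"],s["contact_force"])
a=snap("scene");b=snap("top");P=s["position"]
yv=np.array([.197,.98,0])
print("scene",((proj(a,[P+yv*k+[0,0,z] for z in(0,.02,.04) for k in(-.02,0,.02)])-[96,110]+.4)*5).round().tolist())
print("top",((proj(b,[P,P+[0,0,.02]])-[296,140]+.4)*5+[450,0]).round().tolist())
cv2.imwrite("pics/c8.png",np.hstack([crop(a,96,110,90,118,5),crop(b,316,160,70,118,5)]))
E
```

```text
[ 0.54226947 -0.17954054  0.13557819] [ 8.03846692e-04  9.95142532e-01 -9.84285581e-02  1.58580579e-03] 0.04300030888850659 [-0.13026607 -0.54899438  0.65832027]
scene [[213.0, 482.0], [256.0, 469.0], [299.0, 457.0], [203.0, 457.0], [247.0, 444.0], [290.0, 432.0], [193.0, 431.0], [237.0, 418.0], [282.0, 406.0]]
top [[728.0, 386.0], [737.0, 380.0]]
```

View pics/c8.png

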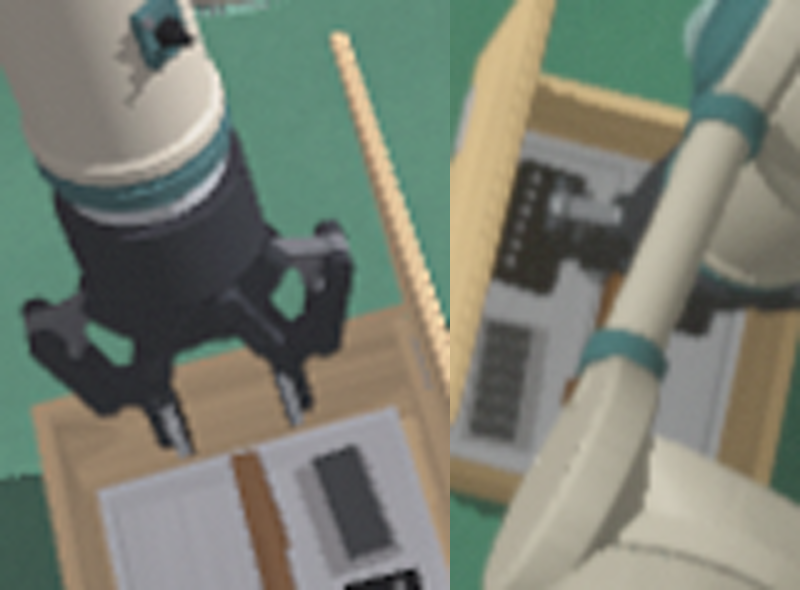

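Emit:
send_rows:
  increments:
    - {"gripper": 0,"linear": [-0.001,-0.005,-0.01],"delta_rot": [0,0,0]}
    - {"gripper": 0,"linear": [-0.001,-0.005,-0.025],"delta_rot": [0,0,0]}
    - {"gripper": 0,"linear": [-0.001,-0.005,-0.04],"delta_rot": [0,0,0]}
    - {"gripper": 0,"linear": [-0.001,-0.005,-0.055],"delta_rot": [0,0,0]}
    - {"gripper": 0,"linear": [-0.001,-0.005,-0.07],"delta_rot": [0,0,0]}
    - {"gripper": 0,"linear": [-0.001,-0.005,-0.085],"delta_rot": [0,0,0]}
    - {"gripper": 0,"linear": [-0.001,-0.005,-0.098],"delta_rot": [0,0,0]}
    - {"gripper": 0,"linear": [-0.001,-0.005,-0.098],"delta_rot": [0,0,0]}

```text
clock: 11.2
position: [0.5384, -0.1843, 0.034]
ee_rot: [-0.001, 0.995, -0.099, -0.002]
contact_force: [-0.4, 0.5, 0.6]
width: 0.0426
gripper_force: 0.0
```

```bash
python3 - <<'E'
from h import *
s=get_state();print(s["position"],s["ee_rot"],s["width"],s["contact_force"])
a=snap("scene");b=snap("top")
cv2.imwrite("pics/c9.png",np.hstack([crop(a,96,150,100,118,5),crop(b,330,170,60,118,5)]))
E
```

```text
[ 0.5383665  -0.18425801  0.03404495] [-5.33086358e-04  9.95042791e-01 -9.94303386e-02 -1.77985542e-03] 0.04257996324934541 [-0.42379184  0.45717786  0.61924942]
```

View pics/c9.png

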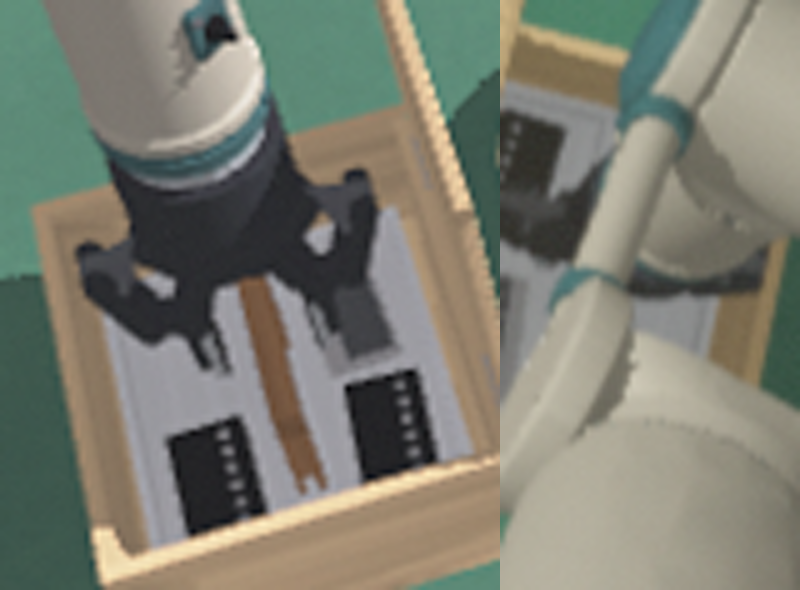

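Emit:
send_rows:
  increments:
    - {"gripper": 1,"linear": [0,0,0],"delta_rot": [0,0,0]}
    - {"gripper": 1,"linear": [0,0,0],"delta_rot": [0,0,0]}
    - {"gripper": 1,"linear": [0,0,0],"delta_rot": [0,0,0]}
    - {"gripper": 1,"linear": [0,0,0],"delta_rot": [0,0,0]}
    - {"gripper": 1,"linear": [0,0,0],"delta_rot": [0,0,0]}
    - {"gripper": 1,"linear": [0,0,0],"delta_rot": [0,0,0]}
  newtons: 90

```text
clock: 11.9
position: [0.5405, -0.1849, 0.0371]
ee_rot: [0.001, 0.995, -0.099, 0.001]
contact_force: [-1.8, -1.3, 6.3]
width: 0.0118
gripper_force: 89.5
```

Emit:
send_rows:
  increments:
    - {"gripper": 1,"linear": [0,0,0.003],"delta_rot": [0,0,0]}
    - {"gripper": 1,"linear": [0,0,0.006],"delta_rot": [0,0,0]}
    - {"gripper": 1,"linear": [0,0,0.01],"delta_rot": [0,0,0]}
    - {"gripper": 1,"linear": [0,0,0.015],"delta_rot": [0,0,0]}
    - {"gripper": 1,"linear": [0,0,0.015],"delta_rot": [0,0,0]}
    - {"gripper": 1,"linear": [0,0,0.015],"delta_rot": [0,0,0]}

```text
clock: 12.5
position: [0.54, -0.1841, 0.051]
ee_rot: [0.0, 0.995, -0.099, 0.0]
contact_force: [-0.2, -0.7, -6.4]
width: 0.0121
gripper_force: 88.0
```

```bash
python3 - <<'E'
from h import *
s=get_state();print({k:s[k] for k in("position","ee_rot","width","contact_force","moment","gripper_force")})
E
```

```text
{'position': array([ 0.53995248, -0.18411872,  0.05097484]), 'ee_rot': array([ 4.49298221e-05,  9.95095187e-01, -9.89220064e-02,  6.22371498e-05]), 'width': 0.012091156107698725, 'contact_force': array([-0.21106441, -0.65677612, -6.40707414]), 'moment': array([-0.07778977,  0.0678843 , -0.00331128]), 'gripper_force': 88.02884817123413}
```

Emit:
send_rows:
  increments:
    - {"gripper": 1,"linear": [0,0,0.005],"delta_rot": [0,0,0]}
    - {"gripper": 1,"linear": [0,0,0.015],"delta_rot": [0,0,0]}
    - {"gripper": 1,"linear": [0,0,0.027],"delta_rot": [0,0,0]}
    - {"gripper": 1,"linear": [0,0,0.039],"delta_rot": [0,0,0]}
    - {"gripper": 1,"linear": [0,0,0.051],"delta_rot": [0,0,0]}
    - {"gripper": 1,"linear": [0,0,0.063],"delta_rot": [0,0,0]}
    - {"gripper": 1,"linear": [0,0,0.075],"delta_rot": [0,0,0]}
    - {"gripper": 1,"linear": [0,0,0.085],"delta_rot": [0,0,0]}

```text
clock: 13.3
position: [0.5401, -0.1843, 0.1373]
ee_rot: [0.0, 0.995, -0.099, 0.0]
contact_force: [0.4, -0.3, -6.0]
width: 0.0116
gripper_force: 87.9
```

Emit:
send_rows:
  increments:
    - {"gripper": 1,"linear": [0,0,0.012],"delta_rot": [0,0,0]}
    - {"gripper": 1,"linear": [0,0,0.024],"delta_rot": [0,0,0]}
    - {"gripper": 1,"linear": [0,0,0.036],"delta_rot": [0,0,0]}
    - {"gripper": 1,"linear": [0,0,0.048],"delta_rot": [0,0,0]}
    - {"gripper": 1,"linear": [0,0,0.06],"delta_rot": [0,0,0]}
    - {"gripper": 1,"linear": [0,0,0.07],"delta_rot": [0,0,0]}
    - {"gripper": 1,"linear": [0,0,0.075],"delta_rot": [0,0,0]}
    - {"gripper": 1,"linear": [0,0,0.075],"delta_rot": [0,0,0]}

```text
clock: 14.1
position: [0.5404, -0.1844, 0.2119]
ee_rot: [0.0, 0.995, -0.099, 0.001]
contact_force: [0.1, -0.3, -5.9]
width: 0.012
gripper_force: 88.0
```

Emit:
send_rows:
  increments:
    - {"gripper": 1,"linear": [0,0,0],"delta_rot": [0,0,0]}
    - {"gripper": 1,"linear": [0,0,0],"delta_rot": [0,0,0]}
    - {"gripper": 1,"linear": [0,0,0],"delta_rot": [0,0,0]}
    - {"gripper": 1,"linear": [0,0,0],"delta_rot": [0,0,0]}
    - {"gripper": 1,"linear": [0,0,0],"delta_rot": [0,0,0]}
    - {"gripper": 1,"linear": [0,0,0],"delta_rot": [0,0,0]}

```text
clock: 14.7
position: [0.5399, -0.1841, 0.2108]
ee_rot: [0.0, 0.995, -0.099, -0.0]
contact_force: [0.2, 0.0, -6.6]
width: 0.0121
gripper_force: 88.0
```

```bash
python3 - <<'E'
from h import *
s=get_state();print({k:s[k] for k in("position","ee_rot","width","contact_force","moment","gripper_force")})
a=snap("scene");b=snap("top")
cv2.imwrite("pics/c10.png",np.hstack([crop(a,81,80,130,150,4),crop(b,316,150,70,150,4)]))
p=[.5401,-.1839,-.1984];C=[[x,y,.205] for x in(-.094,.094) for y in(-.079,.079)]
for z in(.163,.183,.203):
    P=w(p,[[c[0],c[1],z+.022] for c in C]);print(z,((proj(a,P)-[81,80]+.4)*4).round().tolist(),((proj(b,P)-[316,150]+.4)*4+[520,0]).round().tolist())
E
```

```text
{'position': array([ 0.53987545, -0.18414347,  0.21080915]), 'ee_rot': array([ 1.96348448e-05,  9.95092782e-01, -9.89461588e-02, -1.13291253e-04]), 'width': 0.012136399914596715, 'contact_force': array([ 0.23014278,  0.04695017, -6.64696026]), 'moment': array([-0.08343689, -0.03178347,  0.01445014]), 'gripper_force': 88.02590489387512}
0.163 [[70.0, 360.0], [339.0, 288.0], [120.0, 626.0], [418.0, 538.0]] [[786.0, 447.0], [525.0, 376.0], [847.0, 147.0], [595.0, 82.0]]
0.183 [[59.0, 337.0], [333.0, 265.0], [109.0, 606.0], [413.0, 517.0]] [[796.0, 445.0], [530.0, 373.0], [858.0, 140.0], [602.0, 74.0]]
0.203 [[48.0, 314.0], [327.0, 242.0], [98.0, 585.0], [408.0, 495.0]] [[807.0, 443.0], [536.0, 369.0], [869.0, 132.0], [608.0, 64.0]]
```

View pics/c10.png

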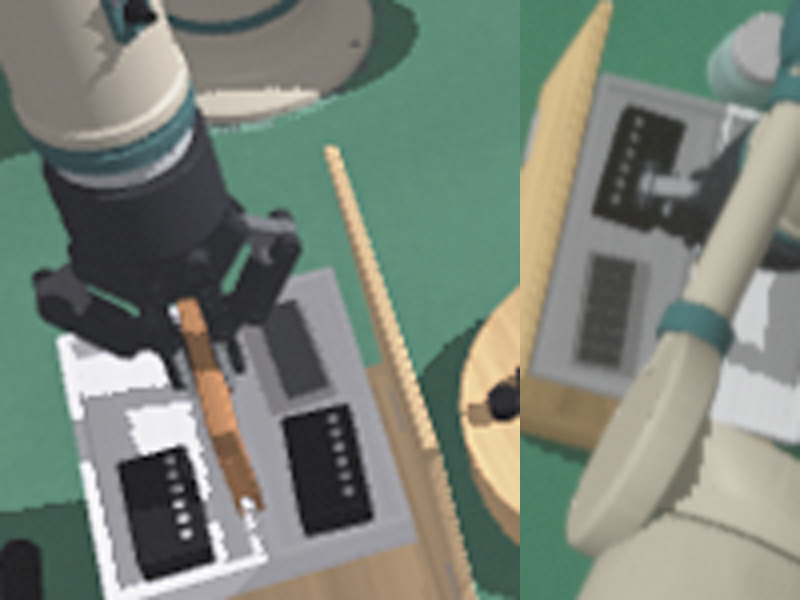

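```bash
python3 -c "
from rig import sign_off
print(sign_off())"
```

```text
the job is handed in; nothing more can be done
None
```

The lid stands upright at about 89°. The tray is held level by its handle with all three parts still in it, its underside about 9 cm above the case's rim, and I handed the job in at about 15 s with no contact seen on the guitar, jar or screwdriver.

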